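# Close a pop-lid canister

### The arm

A 6-joint arm with a two-finger parallel gripper is mounted at the origin on the work surface; the furniture and walls round the work are solid. World frame = base frame: x ahead of the robot, y to its left, z up, the work surface at z = 0. Lengths are in m, angles in degrees, forces in N, time in s.
With the tool pointing down it reaches from about 0.35 to 0.775 m from the base axis. Payload 7.3 kg.
Tool frame: the origin (TCP) lies between the finger pads; the fingertips stand 8 mm ahead of it and the grasp point (between the pads) lies 11 mm behind it; z points along the fingers, y is the line along which they close (so a half turn about z gives the same grasp; the last joint's range is limited). The gripper opens to 92 mm and grips with 3 to 60 N. Pads are 19 mm wide; open, the fingers measure 130 mm over their backs; the gripper's body (75 mm by 190 mm) begins 47 mm behind the grasp point.
Start: joints at [-84.855, 19.595, 87.324, -0, 73.075, -8.365], TCP at [0.123, -0.51, 0.235] pointing down, gripper open.
Joint ranges: [-145.02, 145.02], [-44.19, 115.74], [2.07, 154.8], [-57.11, 237.11], [16.16, 152.29], [-177.93, 177.93]. Speed limits (degrees/s): [147.25, 147.25, 180, 180, 180, 180].

### API

Orientations are given as [roll, pitch, yaw] about the fixed x, y, z axes, in that order (R = Rz(yaw) Ry(pitch) Rx(roll)).
In Python, from station import robot, get_image, cut_out gives the robot as it stands.
- The arm moves only by the shell command python3 -m inch 'ROWS' [FORCE]. ROWS is a JSON object whose one key "motion" holds a list of rows, each a list of 7 numbers: the shift along the tool's x, y, z in units of 50 mm (1.0 is 50 mm), then the turn, a rotation vector about the tool's x, y, z in units of 6 degrees (1.0 is 6 degrees), then the closure, from -1 (fully open) to 1 (shut). A call has 1 to 10 rows; each row is the pose to reach, as a shift and turn from the pose commanded when the call began, along the tool's axes at that moment; what a row does not reach only later rows make up. A row lasts 1/8 s, in which the tool goes at most 62.5 mm and 10.7 degrees, less where a joint would pass 70% of its speed; a pose out of reach is approached as far as the arm can. A call with a gripper value outside its range is refused whole. The fingers move at their own pace and stop on an object; FORCE is the grip in N (left out, the last holds). Time passes only in rows, so rows that repeat a pose let the fingers close. It gives the time, the measured TCP pose, the force, the opening and the grip force at its end, in the units of the state.
- robot.sense(): the state, without advancing time (a new reading comes with each control period).
- get_image(name): name is "scene" or "top"; returns a dict with "frame" (480x640x3 uint8, blue, green, red), "fx", "fy", "cx", "cy" (pixels), "world_to_cam" (4x4, takes a point from world to camera coordinates). Camera axes: x right, y up, looking along -z (the intrinsics and any distortion apply to the point x, -y, -z); pixel columns grow to the right and rows downward; lengths in m; the calibration is good to about 2 mm. A picture is of the moment at which its call begins. There is no depth.
- robot.hand_in(): hands the job in; it is judged then, once.
Trained networks look in the newest picture that a camera, given by its name, has taken for a name from the list of things; names that differ only in an ending like _2 or _b are one class to them, and where a whole thing is asked for, a point or a joint stands for the part that bears it (a point fixed in the world has none). Each returns a list of dicts, best first, with "confidence" (0 to 1); they miss things now and then, are a little off and sometimes report something else, mostly with a low value. They report only what shows in the picture. A call takes as long as a camera call.
- cut_out(camera, label): "mask" (480x640 bool, what is visible of it) and "centre" ([column, row] in pixels, amid what is visible of it).
The state is a dict: "t": time; "joint_positions": joint angles; "qd": joint speeds; "joint_efforts": joint torques, N m; "eef_pos": TCP position; "orientation": TCP orientation; "wrist_force": force on the tool from outside, world axes, zero at the start; "torque": the same for the moment, N m; "opening": finger opening in m; "grasp_force": force on a finger pad.
Only numpy, scipy, OpenCV 4.12 (cv2) and the standard library are available. Lean on these libraries where they do the work, as an engineer would, in place of code of your own. Each camera call takes 0.05 s, during which the arm holds its last target. There are 200 camera calls.

### The job

Pick up the loose lid by its square button and set it fully home on the open steel canister while the button is still up, then press the button gently until it snaps down and stays down. Press no harder than the snap needs, and leave the other things on the worktop where they stand.

Things in the scene. Friction and masses are not known exactly. Their poses are not given: they have to be found in the camera images.
- canister: Open round steel canister, fixed to the worktop: outside diameter 100 mm, bore diameter 88 mm, rim 120 mm above its origin. Origin: centre of its underside, on the worktop; z up. It starts left or right of the middle.
- rim (a point): Centre of the canister's mouth, level with its rim, 120 mm above the canister's origin.
- lid: Loose round pop lid, about 0.2 kg (varies), standing upright on its plug. Origin: centre of the plug's underside, z up. Dark plug, diameter 84 mm (74 mm at the chamfered foot), z 0 to 16 mm; grey flange, diameter 104 mm, z 16 to 24 mm; on it a dark collar and the button. Fully home, its origin is 104 mm above the canister's. More than 20 N between lid and canister is too rough.
- flange (a point): Centre of the flange's underside, 16 mm above the lid's origin; it meets the canister's rim point when the lid is fully home.
- button_spot (a point): Nominal centre of the raised button's top, fixed in the lid 48 mm above its origin. The square steel button, 36 x 36 mm, sides along the lid's x and y, stands 16 mm above a dark round collar, diameter 56 mm. The collar is screwed in more or less deep: collar and button together really sit up to 4 mm higher or lower than this point shows. The lid may be carried by the button's sides.
- button (a joint): How far the button is pressed into its collar, m: 0 up, 0.008 down on a hard stop. Its resistance rises from about 3 N to a peak of about 10 N at 2 mm, then falls; past about 5 mm it snaps down by itself and stays down. Do not count on raising it again. Pushing the lid down hard by the gripped button also presses the button in.
- salt_shaker: Bystander: small salt shaker, 44 mm across, 90 mm high, origin at the centre of its underside.
- water_glass: Bystander: clear drinking glass, 77 mm across, 89 mm high, origin at the centre of its underside.
- green_canister: Bystander: square green canister with a wooden lid, 102 x 102 x 140 mm, origin at the centre of its underside.

How it is judged (in metres and radians):
On the way, in this order (a step that is already met when the one before it is completed fails the run):
1. the lid is fully home on the canister with its button still up (z of lid in the frame of canister between 0.101 and 0.1055 m and horizontal distance between lid and canister below 0.005 m and angle between lid's own z axis and vertical below 0.03 rad and value of joint button below 0.003 m), for 0.2 s.
2. the button has snapped down (value of joint button above 0.0065 m and z of lid in the frame of canister below 0.1055 m), for 0.2 s.
At the end, for the whole second after the job is handed in: The lid lies at rest on the canister, its flange within 1.5 mm of the rim, centred within 5 mm and level within 0.03 rad, and the button stays snapped down by more than 6.5 mm (all of step 2 and z of lid in the frame of canister above 0.101 m and horizontal distance between lid and canister below 0.005 m and angle between lid's own z axis and vertical below 0.03 rad and linear speed of lid below 0.02 m/s); the robot touches nothing.
It fails at once if the lid is pressed or knocked against the canister with more than 20 N (contact force between lid and canister above 20 N).
It fails at once if the salt shaker, the glass or the green canister is moved by more than 20 mm (distance of any of salt_shaker, water_glass, green_canister from where it was at the start of the episode above 0.02 m).
It also fails if it takes over 61 s, if anything falls off the work surface, if the arm or the gripper's body presses on something with over 40 N, if the wrist force passes 120 N, or if a joint passes its speed limit or range.

## Working session

There is one attempt and no reset: what is moved stays moved. The work goes in short steps, Python scripts to look and compute and a shell command to move; the robot and the scene stay as the last step left them, time stands still between calls to the robot, and variables do not carry over. Pictures are saved under pics/ and viewed, at most 10 in all, crops included, and the job is handed in when it is done.

```bash
mkdir -p pics; cat > h.py <<'E'
import numpy as np,cv2
from station import robot,get_image,cut_out
def proj(im,P):
    P=np.atleast_2d(P);c=(im["world_to_cam"]@np.c_[P,np.ones(len(P))].T).T
    return np.c_[im["cx"]+im["fx"]*c[:,0]/-c[:,2], im["cy"]+im["fy"]*-c[:,1]/-c[:,2]]
def back(im,uv,z):
    T=np.linalg.inv(im["world_to_cam"]);d=T[:3,:3]@np.array([(uv[0]-im["cx"])/im["fx"],-(uv[1]-im["cy"])/im["fy"],-1]);o=T[:3,3]
    return o+d*(z-o[2])/d[2]
E
python3 - <<'E'
from h import *
for n in("scene","top"):
    im=get_image(n);cv2.imwrite(f"pics/{n}0.png",im["frame"]);print(n,[k for k in im],im["fx"],np.linalg.inv(im["world_to_cam"])[:3,3].round(3))
    for l in("canister","lid","button","salt_shaker","water_glass","green_canister"):
        for r in cut_out(n,l)[:2]:
            m=r["mask"];ys,xs=np.nonzero(m)
            print(l,round(r["confidence"],2),np.round(r["centre"]),m.sum(),xs.min(),xs.max(),ys.min(),ys.max(),back(im,r["centre"],.03).round(3))
print(robot.sense())
E
```

```text
scene ['frame', 'fx', 'fy', 'cx', 'cy', 'world_to_cam'] 619.7060067673743 [0.583 1.03  0.728]
canister 0.65 [365. 301.] 4540 338 397 261 348 [0.551 0.112 0.03 ]
lid 0.69 [367. 217.] 949 346 390 204 231 [ 0.547 -0.207  0.03 ]
button 0.6 [367. 208.] 210 359 377 203 217 [ 0.547 -0.246  0.03 ]
salt_shaker 0.82 [257. 328.] 1060 244 269 302 352 [0.738 0.204 0.03 ]
salt_shaker 0.35 [365. 304.] 4582 338 397 261 348 [0.55  0.121 0.03 ]
water_glass 0.71 [287. 257.] 1869 268 306 234 289 [ 0.711 -0.023  0.03 ]
green_canister 0.69 [281. 204.] 2755 258 304 174 240 [ 0.75  -0.248  0.03 ]
top ['frame', 'fx', 'fy', 'cx', 'cy', 'world_to_cam'] 479.83887024443766 [ 0.55  -0.001  0.949]
canister 0.76 [240. 266.] 2888 211 274 237 295 [0.548 0.171 0.03 ]
lid 0.73 [447. 266.] 2242 422 476 240 293 [ 0.546 -0.223  0.03 ]
button 0.92 [449. 267.] 375 440 462 256 277 [ 0.543 -0.227  0.03 ]
salt_shaker 0.78 [215. 169.] 528 205 231 155 181 [0.738 0.22  0.03 ]
water_glass 0.56 [322. 182.] 1522 298 341 158 203 [0.71  0.013 0.03 ]
green_canister 0.69 [429. 161.] 3958 394 463 124 195 [ 0.748 -0.193  0.03 ]
{'t': 0.7, 'joint_positions': array([-8.48568196e+01,  1.95933268e+01,  8.73252987e+01, -9.39283113e-04,
        7.30749067e+01, -8.36609287e+00]), 'qd': array([ 0.04073314,  0.01095627,  0.11280766, -0.05582678,  0.01215304,
        0.0692135 ]), 'joint_efforts': array([ 2.53018006e-03, -4.31019866e+01, -2.44445586e+01,  7.19230855e-02,
        4.82364453e-02,  1.52242609e-05]), 'eef_pos': array([ 0.12265123, -0.51048373,  0.23475221]), 'orientation': array([1.79993732e+02, 1.83010617e-03, 1.35095466e+01]), 'wrist_force': array([ 0.09513061, -0.2846388 ,  0.54886999]), 'torque': array([-0.02690901,  0.02062465,  0.00589684]), 'grasp_force': 0.0, 'opening': 0.09146541535242039}
```

```bash
python3 - <<'E'
import cv2
t=cv2.imread("pics/top0.png");a=cv2.resize(t[226:308,200:310],(440,328),interpolation=cv2.INTER_CUBIC);b=cv2.resize(t[236:300,406:492],(344,256),interpolation=cv2.INTER_CUBIC)
import numpy as np
o=np.zeros((600,800,3),np.uint8);o[:328,:440]=a;o[:256,450:794]=b
s=cv2.imread("pics/scene0.png");o[330:,:400]=cv2.resize(s[190:360,230:482],(400,270))
o[330:,402:800]=cv2.resize(t,(398,270))
cv2.imwrite("pics/m.png",o)
E
```

```text
(no output)
```

View pics/m.png

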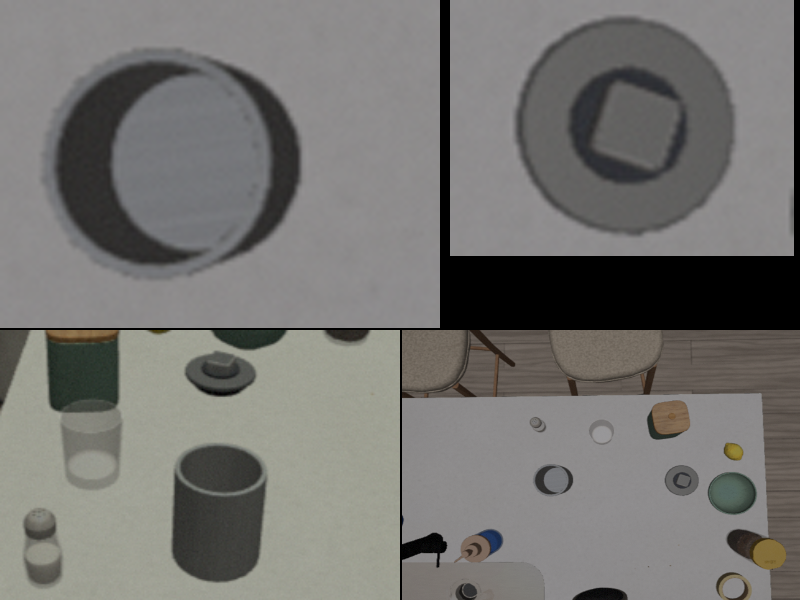

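The composite shows the canister mouth in the top view near (239, 266), with its dark bore. The lid stands upright near (450, 267) with the button up, turned about 17°. The shaker, glass and green canister are well behind both. Next I refine the poses by fitting circles.

```bash
cat >> h.py <<'E'
from scipy.optimize import minimize
th=np.linspace(0,2*np.pi,180,endpoint=False)
def circ(c,z,r): return np.c_[c[0]+r*np.cos(th),c[1]+r*np.sin(th),0*th+z]
def ringfit(im,c0,z,r,span=.012):
    g=cv2.GaussianBlur(cv2.cvtColor(im["frame"],6),(0,0),.8).astype(np.float32)
    s=lambda P:cv2.remap(g,*[q.astype(np.float32).reshape(1,-1) for q in proj(im,P).T],cv2.INTER_LINEAR)[0]
    f=lambda c:-np.abs((s(circ(c,z,r+.0015))-s(circ(c,z,r-.0015)))).mean()
    best=min(((f(c0[:2]+np.array([a,b])),a,b) for a in np.arange(-span,span+1e-6,.002) for b in np.arange(-span,span+1e-6,.002)))
    o=minimize(f,c0[:2]+np.array(best[1:]),method="Nelder-Mead",options=dict(initial_simplex=c0[:2]+np.array(best[1:])+np.array([[0,0],[.001,0],[0,.001]])))
    return o.x.round(4),round(-o.fun,1)
E
python3 - <<'E'
from h import *
for n in("top","scene"):
    im=get_image(n);C=np.array([.55,.14]) ;L=np.array([.546,-.223])
    if n=="top":C=back(im,(239.3,266.6),.12);L=back(im,(450,267.2),.022)
    else:C,L=Cs,Ls
    Cs,Ls=C,L
    print(n,"can in",ringfit(im,C,.12,.044),"out",ringfit(im,C,.12,.05),"lid",ringfit(im,L,.024,.052),ringfit(im,L,.016,.052))
    r=cut_out(n,"button")[0];ys,xs=np.nonzero(r["mask"])
    q=cv2.boxPoints(cv2.minAreaRect(np.c_[xs,ys].astype(np.float32)))
    W=np.array([back(im,p,.048) for p in q]);print(q.round(1).tolist(),W.round(4).tolist(),"c",W.mean(0).round(4))
    e=W[1]-W[0];f=W[2]-W[1];print([np.degrees(np.arctan2(v[1],v[0])).round(1) for v in(e,f)],np.linalg.norm(e),np.linalg.norm(f))
    if n=="scene":
        x,y=360,195;cv2.imwrite("pics/b.png",cv2.resize(im["frame"][190:240,335:400],(780,600),interpolation=cv2.INTER_CUBIC))
E
```

```text
top can in (array([0.5483, 0.1569]), np.float64(25.9)) out (array([0.5483, 0.1478]), np.float64(26.2)) lid (array([ 0.5435, -0.2289]), np.float64(30.8)) (array([ 0.5435, -0.2307]), np.float64(29.2))
[[437.70001220703125, 272.8999938964844], [444.0, 254.0], [464.70001220703125, 260.8999938964844], [458.3999938964844, 279.79998779296875]] [[0.5328, -0.2012, 0.048], [0.5678, -0.2137, 0.048], [0.5547, -0.2518, 0.048], [0.5197, -0.2392, 0.048]] c [ 0.5437 -0.2265  0.048 ]
[np.float64(-19.6), np.float64(-109.1)] 0.03725033220300976 0.04030567369389332
scene can in (array([0.5488, 0.1599]), np.float64(32.4)) out (array([0.5492, 0.1616]), np.float64(21.2)) lid (array([ 0.5438, -0.2185]), np.float64(21.7)) (array([ 0.5435, -0.2326]), np.float64(20.3))
[[358.20001220703125, 214.3000030517578], [361.3999938964844, 201.60000610351562], [378.29998779296875, 205.8000030517578], [375.1000061035156, 218.5]] [[0.5681, -0.1834, 0.048], [0.5615, -0.2444, 0.048], [0.5224, -0.2273, 0.048], [0.5303, -0.1675, 0.048]] c [ 0.5456 -0.2056  0.048 ]
[np.float64(-96.2), np.float64(156.4)] 0.061359252423170606 0.042644202543871294
```

View pics/b.png

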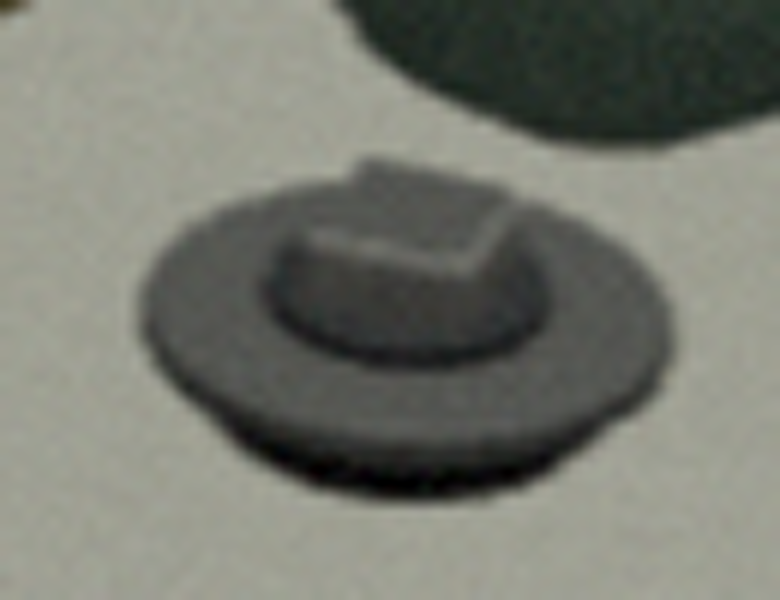

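The enlarged scene crop shows the lid upright with the raised square button. Its top corners lie near full-image pixels (373,212), (360,209), (378,207) and (365,203), clear of the green bowl behind. I triangulate the button height and refit the rims with signed edges.

```bash
cat > fit.py <<'E'
from h import *
from scipy.optimize import least_squares
def edge_pts(im,c,z,r,sgn,w=4):
    """subpixel edge along the radial image direction; sgn +1 brighter outside"""
    g=cv2.GaussianBlur(cv2.cvtColor(im["frame"],6),(0,0),.7).astype(np.float32)
    p=proj(im,circ(c,z,r));d=proj(im,circ(c,z,r+.003))-p;d/=np.linalg.norm(d,axis=1)[:,None]
    t=np.arange(-w,w+.01,.2);S=p[:,None]+t[None,:,None]*d[:,None]
    v=cv2.remap(g,S[...,0].astype(np.float32),S[...,1].astype(np.float32),cv2.INTER_CUBIC)
    gr=sgn*np.gradient(v,axis=1);k=gr.argmax(1);return S[np.arange(len(k)),k],gr.max(1),p,d
def fit(im,c,z,r,sgn,w=4):
    c=np.array(c[:2],float)
    for i in range(4):
        e,q,p,d=edge_pts(im,c,z,r,sgn,w if i==0 else 2.5);ok=q>.4*np.median(q)
        def f(x):
            pp=proj(im,circ(x,z,r));return (((e-pp)*d).sum(1))[ok]
        o=least_squares(f,c,loss="soft_l1",f_scale=.3);c=o.x
    return c.round(4),ok.sum(),round(float(np.median(np.abs(f(c)))),2)
E
python3 - <<'E'
from fit import *
t=get_image("top");s=get_image("scene")
C0=back(t,(239.3,266.6),.12);print("hand C",C0)
for n,im in(("top",t),("scene",s)):
    print(n,"in",fit(im,C0,.12,.044,1),"out+",fit(im,C0,.12,.05,1,3),"lid top edge",fit(im,(.5435,-.229),.024,.052,1))
A=[(448,256),(464,260.5),(458,278.5),(442,272.2)];B=[(360.4,209.3),(365.4,203.3),(378.3,207.1),(373.3,212.5)]
X=[]
for a,b in zip(A,B):
    o=least_squares(lambda x:np.r_[proj(t,x[None]).ravel()-a,proj(s,x[None]).ravel()-b],[.545,-.228,.048]);X.append(o.x);print(o.x.round(4),o.fun.round(1))
X=np.array(X);print(X.mean(0),[np.degrees(np.arctan2(*(X[j]-X[i])[1::-1])).round(1) for i,j in((0,1),(1,2),(2,3),(3,0))])
# overlay
o=[]
for im,P,box in((t,(C0,.12,.044),(200,226)),(s,(C0,.12,.044),(325,250))):
    pass
E
```

```text
hand C [0.54777202 0.15611226 0.12      ]
top in (array([0.5482, 0.1568]), np.int64(117), 0.26) out+ (array([0.5482, 0.148 ]), np.int64(176), 1.2) lid top edge (array([ 0.5434, -0.229 ]), np.int64(180), 0.12)
scene in (array([0.5488, 0.1602]), np.int64(180), 0.24) out+ (array([0.555 , 0.1604]), np.int64(157), 1.27) lid top edge (array([ 0.5439, -0.2171]), np.int64(174), 0.71)
[ 0.5637 -0.2232  0.0392] [-0.   0.2 -0.3 -0. ]
[ 0.554  -0.2528  0.0395] [-0.   0.8 -1.  -0.1]
[ 0.5216 -0.2414  0.037 ] [-0.   0.  -0.1 -0. ]
[ 0.5337 -0.2113  0.0388] [-0.   0.1 -0.1 -0. ]
[ 0.54325402 -0.23215289  0.03861429] [np.float64(-108.3), np.float64(160.6), np.float64(68.2), np.float64(-21.5)]
```

```bash
python3 - <<'E'
from fit import *
s=get_image("scene")
for z0 in(-.229,-.225):
  c=np.array([.5435,z0])
  for i in range(5):
    e,q,p,d=edge_pts(s,c,.024,.052,1,3);a=np.degrees(th);ok=((a>180)&(a<360)&(np.abs(a-270)>25)&(q>2))
    f=lambda x:(((e-proj(s,circ(x,.024,.052)))*d).sum(1))[ok]
    o=least_squares(f,c,loss="soft_l1",f_scale=.3);c=o.x
  print(c,ok.sum(),np.median(abs(f(c))))
im=s["frame"].copy()
x0,y0=335,190
def draw(c,z,r,col):
    pts=((proj(s,circ(c,z,r))+.5-[x0,y0])*12).astype(np.int32);cv2.polylines(big,[pts],True,col,1)
big=cv2.resize(im[190:240,335:400],(780,600),interpolation=cv2.INTER_CUBIC)
draw(c,.024,.052,(0,255,0))
for dz,col in((-.004,(255,0,0)),(0,(0,255,255)),(.004,(0,0,255))):
    draw(c,.032+dz,.028,col)
    ya=np.radians(-19.5);R=np.array([[np.cos(ya),-np.sin(ya)],[np.sin(ya),np.cos(ya)]])
    q=np.c_[(R@(np.array([[1,1],[1,-1],[-1,-1],[-1,1]]).T*.018)).T+c,np.full(4,.048+dz)]
    cv2.polylines(big,[((proj(s,q)+.5-[x0,y0])*12).astype(np.int32)],True,col,1)
cv2.imwrite("pics/ov.png",big)
E
```

```text
[ 0.54388926 -0.20695951] 64 1.2355349547877255
[ 0.54407346 -0.21772614] 64 0.4594272439326269
```

View pics/ov.png

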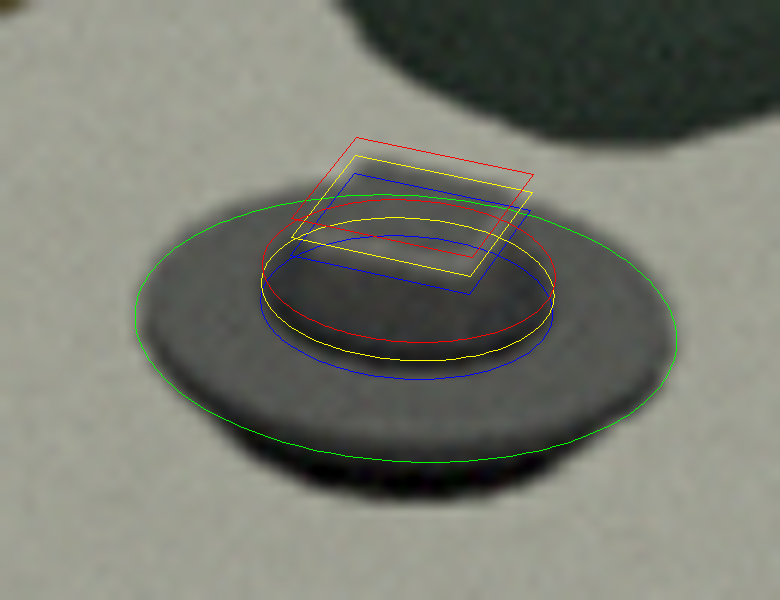

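The overlay sits about 1 px below the true flange edge. Corrected for that, the button top is about 2.5 mm under nominal, so roughly z 0.0455. The top-view fit has lid and canister cleanly at (0.5435, -0.229) and (0.5482, 0.157). I go above the lid with yaw 70.4.

```bash
python3 -m inch '{"motion":[[0.5,-0.2,-1,0,0,-1,-0.2],[1.6,-0.6,-1,0,0,-2.5,-0.2],[2.7,-1,-1,0,0,-4,-0.2],[3.8,-1.4,-1,0,0,-5.5,-0.2],[4.9,-1.8,-1,0,0,-7,-0.2],[6,-2.2,-1,0,0,-8.5,-0.2],[7.1,-2.6,-1,0,0,-9.48,-0.2],[8.2,-3.0,-1,0,0,-9.48,-0.2],[9.1,-3.4,-1,0,0,-9.48,-0.2],[9.5,-3.51,-1,0,0,-9.48,-0.2]]}' 10
python3 -m inch '{"motion":[[0,0,0,0,0,0,-0.2],[0,0,0,0,0,0,-0.2]]}'; python3 -c "
from station import robot;print(robot.sense())"
```

```text
t: 2.3
eef_pos: [0.5453, -0.2266, 0.2844]
orientation: [-180.0, -0.0, 70.6]
wrist_force: [-0.4, -0.4, 0.3]
opening: 0.0554
grasp_force: 0.0
t: 2.55
eef_pos: [0.5429, -0.2293, 0.2846]
orientation: [-180.0, 0.0, 70.4]
wrist_force: [0.2, 0.1, -0.2]
opening: 0.0554
grasp_force: 0.0
{'t': 2.55, 'joint_positions': array([-3.03371773e+01,  2.47932829e+01,  7.14870776e+01, -2.56971089e-02,
        8.37440952e+01, -1.07001689e+01]), 'qd': array([-0.75807098, -0.45941525,  0.20023131,  0.08551614, -0.01346018,
        0.15864192]), 'joint_efforts': array([ 7.67563339e-01, -4.90067375e+01, -2.61275232e+01,  1.25299506e-01,
        3.93395440e-02,  4.65447432e-03]), 'eef_pos': array([ 0.54287463, -0.2293418 ,  0.28461417]), 'orientation': array([-1.79971226e+02,  2.05579435e-02,  7.03658025e+01]), 'wrist_force': array([ 0.18772186,  0.10246084, -0.17198544]), 'torque': array([-0.06893976, -0.04062372,  0.00550958]), 'grasp_force': 0.0, 'opening': 0.05535114555424053}
```

```bash
python3 -m inch '{"motion":[[0,0,1,0,0,0,-0.2],[0,0,2,0,0,0,-0.2],[0,0,3,0,0,0,-0.2],[0,0,4,0,0,0,-0.2],[0,0,4.5,0,0,0,-0.2],[0,0,4.65,0,0,0,-0.2],[0,0,4.75,0,0,0,-0.2],[0,0,4.8,0,0,0,-0.2],[0,0,4.83,0,0,0,-0.2],[0,0,4.83,0,0,0,-0.2]]}'
python3 - <<'E'
from h import *
t=get_image("top");s=get_image("scene")
o=np.zeros((600,800,3),np.uint8);o[:,:400]=cv2.resize(t["frame"][220:310,420:480],(400,600),interpolation=cv2.INTER_CUBIC);o[:,400:]=cv2.resize(s["frame"][160:250,335:395],(400,600),interpolation=cv2.INTER_CUBIC)
cv2.imwrite("pics/g.png",o)
E
```

```text
t: 3.8
eef_pos: [0.5438, -0.229, 0.0437]
orientation: [180.0, 0.0, 70.4]
wrist_force: [-0.5, -0.2, 0.3]
opening: 0.0552
grasp_force: 0.0
```

View pics/g.png

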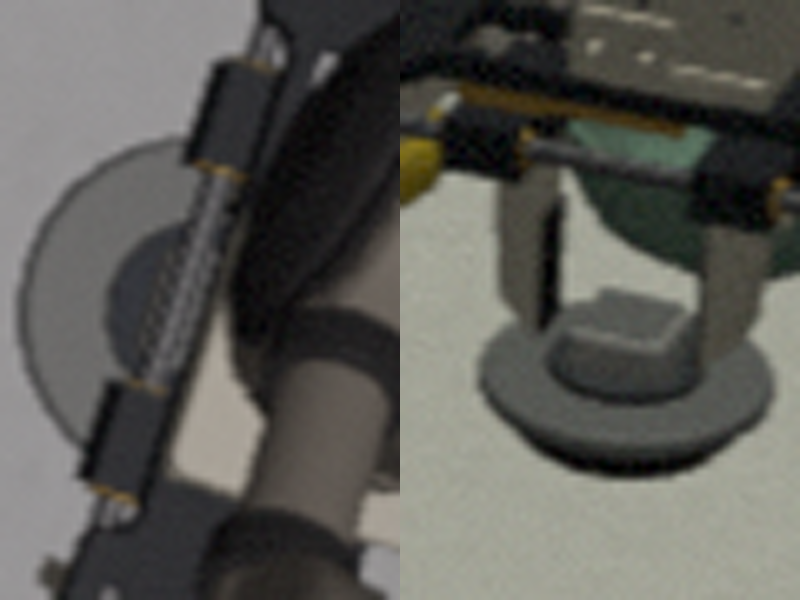

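The left half of the picture shows the gripper centred over the lid. The right half shows the pads straddling the button, tips just above the collar (near crop pixels (545,330) and (705,365)). I go 2.5 mm lower and close with 25 N.

```bash
python3 -m inch '{"motion":[[0,0,0.03,0,0,0,-0.2],[0,0,0.05,0,0,0,-0.2],[0,0,0.05,0,0,0,0.1],[0,0,0.05,0,0,0,0.4],[0,0,0.05,0,0,0,0.6],[0,0,0.05,0,0,0,0.6],[0,0,0.05,0,0,0,0.6]]}' 25
python3 -m inch '{"motion":[[0,0,-0.05,0,0,0,0.6],[0,0,-0.1,0,0,0,0.6],[0,0,-0.2,0,0,0,0.6],[0,0,-0.4,0,0,0,0.6],[0,0,-0.4,0,0,0,0.6]]}'
```

```text
t: 4.78
eef_pos: [0.5435, -0.2289, 0.0407]
orientation: [-180.0, 0.0, 70.4]
wrist_force: [-0.6, -0.5, 0.3]
opening: 0.036
grasp_force: 25.0
t: 5.4
eef_pos: [0.5442, -0.2293, 0.062]
orientation: [179.9, 0.0, 70.4]
wrist_force: [0.2, -0.6, -2.6]
opening: 0.0358
grasp_force: 25.0
```

```bash
python3 -m inch '{"motion":[[0,0,-0.7,0,0,0,0.6],[0,0,-1.4,0,0,0,0.6],[0,0,-2.1,0,0,0,0.6],[0.4,-0.14,-2.6,0,0,0,0.6],[1.1,-0.38,-2.75,0,0,0,0.6],[1.9,-0.65,-2.75,0,0,0,0.6],[2.7,-0.93,-2.75,0,0,0,0.6],[3.5,-1.2,-2.75,0,0,0,0.6],[4.3,-1.48,-2.75,0,0,0,0.6],[4.3,-1.48,-2.75,0,0,0,0.6]]}'
python3 -m inch '{"motion":[[0.7,-0.24,0,0,0,0,0.6],[1.4,-0.48,0,0,0,0,0.6],[2.1,-0.72,0,0,0,0,0.6],[2.6,-0.9,0,0,0,0,0.6],[2.85,-0.98,0,0,0,0,0.6],[2.98,-1.02,0,0,0,0,0.6],[3.0,-1.03,0,0,0,0,0.6],[3.0,-1.03,0,0,0,0,0.6],[3.0,-1.03,0,0,0,0,0.6]]}'
python3 - <<'E'
from fit import *
from station import robot
q=robot.sense();print(q["eef_pos"],q["orientation"],q["wrist_force"])
t=get_image("top");s=get_image("scene");p=q["eef_pos"]
o=np.zeros((600,800,3),np.uint8);o[:,:400]=cv2.resize(t["frame"][220:310,205:265],(400,600),interpolation=cv2.INTER_CUBIC);o[:,400:]=cv2.resize(s["frame"][230:350,325:405],(400,600),interpolation=cv2.INTER_CUBIC)
cv2.imwrite("pics/p.png",o)
E
```

```text
t: 6.65
eef_pos: [0.5456, 0.0011, 0.1983]
orientation: [-180.0, -0.0, 70.6]
wrist_force: [-0.2, -0.4, -1.7]
opening: 0.036
grasp_force: 25.0
t: 7.78
eef_pos: [0.5479, 0.1564, 0.1982]
orientation: [180.0, 0.0, 70.3]
wrist_force: [0.2, -0.6, -2.0]
opening: 0.0355
grasp_force: 25.0
[0.54790148 0.15644486 0.19819711] [1.79995447e+02 1.06613728e-02 7.03427762e+01] [ 0.21649682 -0.63008157 -1.96611947]
```

View pics/p.png

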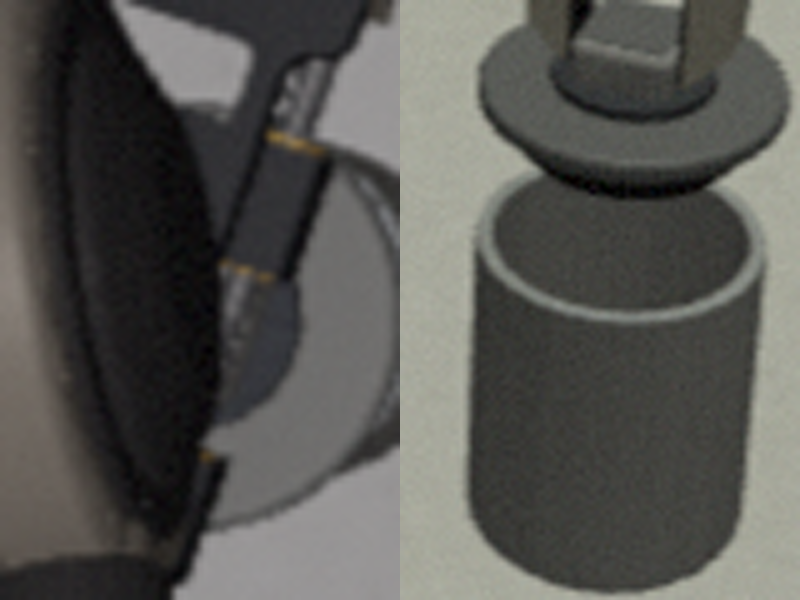

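The lid hangs level between the pads (flange mid near right-crop pixel (635,95)) above the open mouth (rim mid near (621,245)). I check the lateral alignment numerically.

```bash
python3 - <<'E'
from fit import *
def afit(im,c,z,r,sgn,sel,w=3):
  c=np.array(c,float);a=np.degrees(th)
  for i in range(6):
    e,q,p,d=edge_pts(im,c,z,r,sgn,w if i<2 else 1.6);ok=sel(a)&(q>1)
    f=lambda x:(((e-proj(im,circ(x,z,r)))*d).sum(1))[ok]
    c=least_squares(f,c,loss="soft_l1",f_scale=.3).x
  return c.round(4),ok.sum(),np.median(abs(f(c))).round(2)
t=get_image("top");s=get_image("scene")
c=(.548,.157)
print("top lid lower arc",afit(t,c,.181,.052,1,lambda a:(a>200)&(a<265)),"wide",afit(t,c,.181,.052,1,lambda a:(a>200)&(a<330)))
print("scene lid sides",afit(s,c,.181,.052,1,lambda a:(a<20)|(a>340)|((a>160)&(a<200))))
print("scene can sides",afit(s,c,.12,.05,1,lambda a:(a<20)|(a>340)|((a>160)&(a<200))),afit(s,c,.12,.044,1,lambda a:a>=0))
E
```

```text
top lid lower arc (array([0.5469, 0.1547]), np.int64(25), np.float64(0.36)) wide (array([0.5475, 0.1545]), np.int64(54), np.float64(0.22))
scene lid sides (array([0.548, 0.163]), np.int64(38), np.float64(0.2))
scene can sides (array([0.5362, 0.0651]), np.int64(19), np.float64(0.19)) (array([0.5488, 0.1603]), np.int64(180), np.float64(0.22))
```

```bash
python3 -m inch '{"motion":[[0.033,0,0.3,0,0,0,0.6],[0.033,0,0.5,0,0,0,0.6],[0.033,0,0.65,0,0,0,0.6],[0.033,0,0.7,0,0,0,0.6],[0.033,0,0.74,0,0,0,0.6],[0.033,0,0.74,0,0,0,0.6]]}'
python3 -m inch '{"motion":[[0,0,0.02,0,0,0,0.6],[0,0,0.04,0,0,0,0.6],[0,0,0.06,0,0,0,0.6],[0,0,0.06,0,0,0,0.6]]}'
python3 -m inch '{"motion":[[0,0,0.02,0,0,0,0.6],[0,0,0.04,0,0,0,0.6],[0,0,0.06,0,0,0,0.6],[0,0,0.06,0,0,0,0.6]]}'
```

```text
t: 8.72
eef_pos: [0.5484, 0.1586, 0.1613]
orientation: [180.0, -0.0, 70.4]
wrist_force: [-0.3, -0.4, -2.6]
opening: 0.0356
grasp_force: 25.0
t: 9.22
eef_pos: [0.5483, 0.1586, 0.1581]
orientation: [-180.0, 0.0, 70.4]
wrist_force: [-0.2, 0.2, -2.8]
opening: 0.0358
grasp_force: 25.0
t: 9.72
eef_pos: [0.5483, 0.1586, 0.1551]
orientation: [-180.0, 0.0, 70.4]
wrist_force: [0.2, -0.4, -1.6]
opening: 0.0358
grasp_force: 25.0
```

```bash
for i in 1 2; do python3 -m inch '{"motion":[[0,0,0.02,0,0,0,0.6],[0,0,0.04,0,0,0,0.6],[0,0,0.05,0,0,0,0.6],[0,0,0.05,0,0,0,0.6]]}'|grep -v ori; done
python3 -m inch '{"motion":[[0,0,0.01,0,0,0,0.6],[0,0,0.02,0,0,0,0.6],[0,0,0.03,0,0,0,0.6],[0,0,0.03,0,0,0,0.6]]}'
```

```text
t: 10.22
eef_pos: [0.5483, 0.1586, 0.1526]
wrist_force: [-0.5, -0.4, -1.3]
opening: 0.0357
grasp_force: 25.0
t: 10.72
eef_pos: [0.5483, 0.1586, 0.1501]
wrist_force: [-0.4, -0.2, -2.0]
opening: 0.036
grasp_force: 25.0
t: 11.22
eef_pos: [0.5483, 0.1586, 0.1486]
orientation: [-180.0, 0.0, 70.4]
wrist_force: [-0.3, 1.1, -2.3]
opening: 0.036
grasp_force: 25.0
```

```bash
for i in 1 2; do python3 -m inch '{"motion":[[0,0,0.01,0,0,0,0.6],[0,0,0.02,0,0,0,0.6],[0,0,0.02,0,0,0,0.6]]}'|grep -v ori; done; python3 -c "
from h import *
print(np.mean([(get_image('top'),robot.sense()['wrist_force'])[1] for i in range(6)],0))"
```

```text
t: 11.6
eef_pos: [0.5483, 0.1586, 0.1476]
wrist_force: [0.6, 0.1, -2.4]
opening: 0.0359
grasp_force: 25.0
t: 11.98
eef_pos: [0.5483, 0.1586, 0.1466]
wrist_force: [0.5, -0.3, -2.4]
opening: 0.0359
grasp_force: 25.0
[-0.17626661  0.02622279 -1.52946383]
```

```bash
for i in 1 2; do python3 -m inch '{"motion":[[0,0,0.01,0,0,0,0.6],[0,0,0.01,0,0,0,0.6],[0,0,0.01,0,0,0,0.6]]}'|grep -v ori; python3 -c "
from h import *
print(np.mean([(get_image('top'),robot.sense()['wrist_force'])[1] for i in range(5)],0))"; done
```

```text
t: 12.65
eef_pos: [0.5483, 0.1586, 0.1462]
wrist_force: [-0.3, -0.1, -2.1]
opening: 0.036
grasp_force: 25.0
[-0.02591066 -0.08177863 -2.32371452]
t: 13.28
eef_pos: [0.5484, 0.1586, 0.1457]
wrist_force: [0.6, 0.1, -2.5]
opening: 0.0358
grasp_force: 25.0
[-0.12166939  0.01047819 -2.13889226]
```

```bash
for i in 1 2; do python3 -m inch '{"motion":[[0,0,0.01,0,0,0,0.6],[0,0,0.01,0,0,0,0.6],[0,0,0.01,0,0,0,0.6]]}'|grep -v ori; python3 -c "
from h import *
print(np.mean([(get_image('top'),robot.sense()['wrist_force'])[1] for i in range(5)],0))"; done
```

```text
t: 13.9
eef_pos: [0.5484, 0.1586, 0.1452]
wrist_force: [-0.3, 0.0, -2.4]
opening: 0.036
grasp_force: 25.0
[ 0.06943167 -0.23763593 -1.58146296]
t: 14.52
eef_pos: [0.5484, 0.1586, 0.1447]
wrist_force: [0.2, -0.4, -1.9]
opening: 0.0356
grasp_force: 25.0
[ 0.41540643 -0.13648851 -1.45088922]
```

```bash
python3 -m inch '{"motion":[[0,0,0.006,0,0,0,0.6],[0,0,0.006,0,0,0,0.6]]}'|grep -v ori; python3 -c "
from h import *
print(np.mean([(get_image('top'),robot.sense()['wrist_force'])[1] for i in range(8)],0))"
```

```text
t: 15.02
eef_pos: [0.5484, 0.1586, 0.1447]
wrist_force: [-1.5, 0.1, 1.6]
opening: 0.0356
grasp_force: 25.0
[-1.15632312  0.09797252  2.42728562]
```

Contact: the vertical force went from -2 to +2.4 N with the lid at its home height. I lower the grip force and release.

```bash
python3 -m inch '{"motion":[[0,0,0,0,0,0,0.6],[0,0,0,0,0,0,0.6]]}' 4 |grep -v ori
python3 -m inch '{"motion":[[0,0,0,0,0,0,0.1],[0,0,0,0,0,0,-0.2],[0,0,0,0,0,0,-0.2],[0,0,0,0,0,0,-0.2]]}'
python3 -m inch '{"motion":[[0,0,-0.2,0,0,0,-0.2],[0,0,-0.7,0,0,0,-0.2],[0,0,-1.2,0,0,0,-0.2],[0,0,-1.6,0,0,0,-0.2],[0,0,-1.6,0,0,0,1],[0,0,-1.6,0,0,0,1],[0,0,-1.6,0,0,0,1],[0,0,-1.6,0,0,0,1]]}' 10
python3 - <<'E'
from h import *
s=get_image("scene");t=get_image("top")
o=np.zeros((600,800,3),np.uint8);o[:,:400]=cv2.resize(t["frame"][220:310,205:265],(400,600),interpolation=cv2.INTER_CUBIC);o[:,400:]=cv2.resize(s["frame"][220:340,325:405],(400,600),interpolation=cv2.INTER_CUBIC)
cv2.imwrite("pics/r.png",o)
E
```

```text
t: 15.68
eef_pos: [0.5484, 0.1587, 0.1445]
wrist_force: [-0.6, -0.2, 3.0]
opening: 0.0359
grasp_force: 4.0
t: 16.18
eef_pos: [0.5483, 0.1586, 0.1443]
orientation: [-180.0, 0.0, 70.4]
wrist_force: [-0.4, 0.6, -0.3]
opening: 0.0549
grasp_force: 0.0
t: 17.18
eef_pos: [0.5481, 0.1586, 0.2237]
orientation: [-179.9, 0.0, 70.4]
wrist_force: [0.2, 0.7, -0.2]
opening: 0.0197
grasp_force: 0.0
```

View pics/r.png

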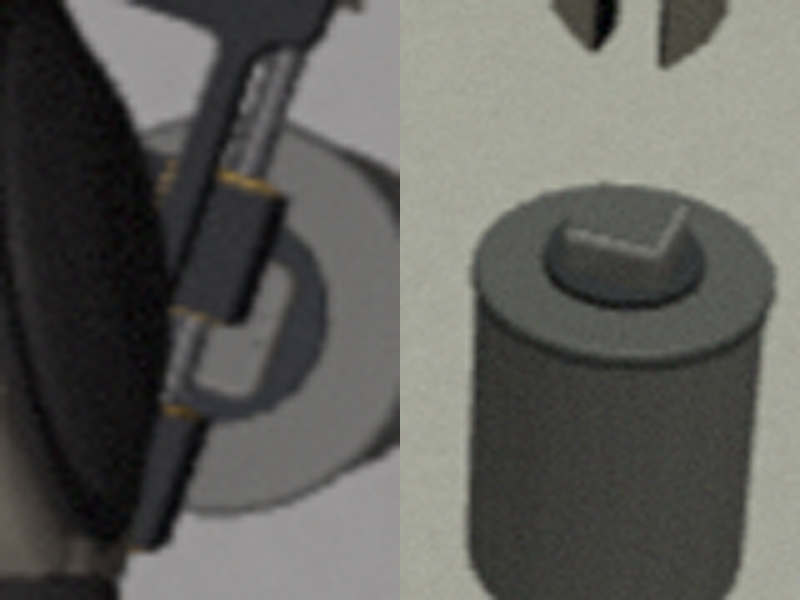

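The lid sits flush on the canister (flange over the rim, right-crop pixel (625,270)), with the button still up near (630,235). The fingers are closing above. I descend to just above the button.

```bash
python3 -m inch '{"motion":[[0,0,0.5,0,0,0,1],[0,0,0.9,0,0,0,1],[0,0,1.05,0,0,0,1],[0,0,1.15,0,0,0,1],[0,0,1.15,0,0,0,1],[0,0,1.15,0,0,0,1]]}'
for i in 1 2 3; do python3 -m inch '{"motion":[[0,0,0.01,0,0,0,1],[0,0,0.02,0,0,0,1],[0,0,0.03,0,0,0,1]]}'|grep -E 'eef|wrist'; done
```

```text
t: 18.02
eef_pos: [0.5487, 0.1587, 0.1676]
orientation: [179.9, -0.0, 70.4]
wrist_force: [-1.0, -0.0, -0.1]
opening: 0.0003
grasp_force: 0.0
eef_pos: [0.5484, 0.1586, 0.1654]
wrist_force: [-0.3, 0.1, 0.1]
eef_pos: [0.5483, 0.1586, 0.1638]
wrist_force: [-0.1, 0.1, 0.2]
eef_pos: [0.5484, 0.1586, 0.1623]
wrist_force: [-0.3, 0.2, -0.6]
```

```bash
for i in 1 2 3 4; do python3 -m inch '{"motion":[[0,0,0.01,0,0,0,1],[0,0,0.02,0,0,0,1],[0,0,0.02,0,0,0,1]]}'|grep -E 'eef|wrist'; done
```

```text
eef_pos: [0.5483, 0.1586, 0.1613]
wrist_force: [0.8, -0.1, 0.1]
eef_pos: [0.5483, 0.1586, 0.1603]
wrist_force: [-0.2, 0.1, 0.1]
eef_pos: [0.5483, 0.1586, 0.1593]
wrist_force: [0.1, 0.7, 1.1]
eef_pos: [0.5483, 0.1586, 0.1583]
wrist_force: [0.8, 0.7, -0.6]
```

```bash
for i in 1 2 3; do python3 -m inch '{"motion":[[0,0,0.01,0,0,0,1],[0,0,0.02,0,0,0,1],[0,0,0.02,0,0,0,1]]}'|grep -E 'eef|wrist'; done
```

```text
eef_pos: [0.5483, 0.1586, 0.1573]
wrist_force: [0.0, -0.9, 0.6]
eef_pos: [0.5484, 0.1587, 0.1567]
wrist_force: [-0.9, 0.1, 3.3]
eef_pos: [0.5484, 0.1587, 0.1559]
wrist_force: [-2.2, -0.5, 6.4]
```

```bash
for i in 1 2 3 4; do python3 -m inch '{"motion":[[0,0,0.01,0,0,0,1],[0,0,0.01,0,0,0,1]]}'|grep -E 'eef|wrist'; done
```

```text
eef_pos: [0.5484, 0.1587, 0.1556]
wrist_force: [-2.4, -1.4, 7.5]
eef_pos: [0.5484, 0.1588, 0.1551]
wrist_force: [-1.6, -0.3, 7.5]
eef_pos: [0.5483, 0.1588, 0.1546]
wrist_force: [-2.6, 0.7, 8.3]
eef_pos: [0.5483, 0.1587, 0.1539]
wrist_force: [-1.9, 0.6, 6.1]
```

Past the peak, with the force falling. I continue in half-millimetre steps.

```bash
for i in 1 2 3 4 5; do python3 -m inch '{"motion":[[0,0,0.01,0,0,0,1],[0,0,0.01,0,0,0,1]]}'|grep -E 'eef|wrist'; done
```

```text
eef_pos: [0.5482, 0.1587, 0.153]
wrist_force: [-2.6, 0.7, 4.2]
eef_pos: [0.5484, 0.1585, 0.1519]
wrist_force: [-0.0, -0.5, -0.6]
eef_pos: [0.5484, 0.1585, 0.1516]
wrist_force: [-0.3, -0.2, 0.3]
eef_pos: [0.5483, 0.1586, 0.1513]
wrist_force: [0.1, -0.3, -0.5]
eef_pos: [0.5483, 0.1586, 0.1508]
wrist_force: [-0.5, 0.3, -0.0]
```

Snapped: the force fell to zero at 5–6 mm of travel. Retract and verify.

```bash
python3 -m inch '{"motion":[[0,0,-0.2,0,0,0,1],[0,0,-0.8,0,0,0,1],[0,0,-1.6,0,0,0,1],[0,0,-2.2,0,0,0,1],[0,0,-2.2,0,0,0,1],[0,0,-2.2,0,0,0,1]]}'
python3 - <<'E'
from h import *
s=get_image("scene");cv2.imwrite("pics/e.png",cv2.resize(s["frame"][220:340,325:405],(400,600),interpolation=cv2.INTER_CUBIC))
E
```

```text
t: 24.78
eef_pos: [0.5479, 0.1586, 0.2604]
orientation: [-180.0, 0.0, 70.4]
wrist_force: [-0.8, 0.5, -0.0]
opening: 0.0004
grasp_force: 0.0
```

View pics/e.png

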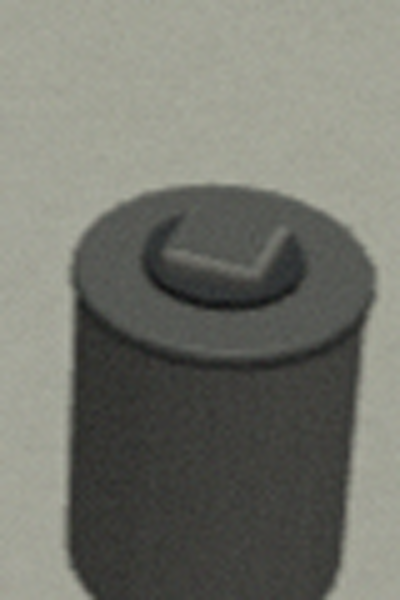

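The lid is flush and the button is visibly lower: its near corner is at crop row 275, against 250 before, about 8 mm. The gripper is clear.

```bash
python3 -c "
from station import robot;print(robot.hand_in())"
```

```text
the job is handed in; nothing more can be done
None
```

I handed the job in at about 25 s: the lid is seated flush on the canister and the button snapped down with a highest reading of about 8 N; I kept the arm clear of the other objects but took no final picture of them, and hand-in returned no verdict.

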